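# Unhook two interlocked bangles and tray them singly

### The arm

A 6-joint arm with a two-finger parallel gripper is mounted at the origin on a cart in front of the work surface, level with it; the furniture and walls round the work are solid. World frame = base frame: x ahead of the robot, y to its left, z up, the work surface at z = 0. Lengths are in m, angles in rad, forces in N, time in s.
With the tool pointing down it reaches from about 0.3 to 0.875 m from the base axis. Payload 4.2 kg.
Tool frame: the origin (TCP) lies between the finger pads; the fingertips stand robot.tips_ahead ahead of it and the grasp point (between the pads) lies 6 mm ahead of it (robot.tips_ahead is the distance from the TCP to the fingertips, in m); z points along the fingers, y is the direction in which the jaws open and shut (so a half turn about z gives the same grasp; the last joint's range is limited). The gripper opens to 85 mm and grips with 20 to 120 N. Pads are 22 mm wide; open, the fingers measure 114 mm over their backs; the gripper's body (76 mm by 85 mm) begins 54 mm behind the grasp point. The pads swing forward as they close: fully open they stand 13 mm farther back than shut.
Start: joints at [-0.02, 0.32, 1.565, -0, 1.257, -0.02], TCP at [0.575, 0, 0.256] pointing down, gripper open.
Joint ranges: [-3.11, 3.11], [-0.84, 2.01], [0.21, 2.61], [-1.34, 4.49], [0.05, 2.63], [-2.56, 2.56]. Speed limits (rad/s): [2.57, 2.57, 3.14, 3.14, 3.14, 3.14].

### API

Orientations are given as a rotation vector (axis times angle).
In Python, from plant import robot gives the robot as it stands. The module is installed in compiled form; this text tells all that it offers.
- The arm moves only by the shell command python3 -m inch 'ROWS'. ROWS is JSON, a list of rows, each a list of 3 entries, a list of its own where there are three numbers: the shift along the tool's x, y, z in m, then the turn about the tool's z in rad, then the finger opening in m, from 0 to 0.0854. In form: [[[tx, ty, tz], twist, grip], ...]. A call has 1 to 12 rows; each row shifts and turns the commanded pose from where the row before left it, along the tool's axes as they then stand; what a row does not reach is not made up. A row lasts 1/8 s, in which the tool goes at most 62.5 mm and 10.7 degrees, less where a joint would pass 70% of its speed; a pose out of reach is approached as far as the arm can. A call with a gripper value outside its range is refused whole. The fingers move at their own pace and stop on an object; the grip force is fixed at half the most. Time passes only in rows, so rows that do not move let the fingers close. It gives the time, the measured TCP pose, the force and the opening at its end, in the units of the state.
- robot.sense(): the state, without advancing time (a new reading comes with each control period).
- robot.snapshot(name): name is "scene" or "side" or "wrist"; returns a dict with "image" (384x512x3 uint8, red, green, blue), "vfov" (degrees; the focal length in pixels is half the picture's height over the tangent of half this angle, whatever the lens; pixels are square), "cx", "cy" (the principal point, pixels), "T" (4x4, takes a point from camera to world coordinates). Camera axes: x right, y up, looking along -z (the intrinsics and any distortion apply to the point x, -y, -z); pixel columns grow to the right and rows downward; lengths in m; the calibration is good to about 2 mm. A picture is of the moment at which its call begins. There is no depth.
- robot.finish_job(): hands the job in, once; it reports no verdict.
The state is a dict: "time": time; "qpos": joint angles; "qvel": joint speeds; "joint_efforts": joint torques, N m; "eef_pos": TCP position; "tcp_rot": TCP orientation; "contact_force": force on the tool from outside, world axes, zero at the start; "ft_torque": the same for the moment, N m; "gripper_width": finger opening in m.
Only numpy, scipy, OpenCV 4.12 (cv2) and the standard library are available. Lean on these libraries where they do the work, as an engineer would, in place of code of your own. Each camera call takes 0.05 s, during which the arm holds its last target.

### The job

Two open silver bangles have got hooked into each other on the round leather pad. Unhook them there on the pad, without wrenching or dropping either, then lay each one flat on the felt of its own wooden tray: the large ball-ended bangle in the large tray, the small plain one in the small tray. Leave the scriber and the white-lidded pot beside them where they are.

Things in the scene. Friction and masses are not known exactly. Their poses are not given: they have to be found in the camera images.
- ball_bangle: Large bangle: open ring (C shape) of round silver bar 8 mm thick, mean radius 41 mm, 90 mm over all, 115 g, a 12 mm ball on each end, 20 mm clear gap between the balls. Origin: centre of the ring at mid-thickness of the bar. z: the ring's axis, up at the start (both rings lie almost flat, tilted up to 0.25 rad); +x points from the centre to the middle of the gap.
- plain_bangle: Small bangle: like the large one but bar 7 mm thick, mean radius 31 mm, 69 mm over all, 65 g, plain rounded ends, 20 mm clear gap; same origin and axes. Hooked: the two bars cross at two places; seen from above, looking from its centre to the large one's, it passes under the large bangle's bar at the right-hand crossing and over it at the left-hand one. Free to lift once its gap spans the under-crossing.
- leather_pad: Round leather pad, 176 mm across, 6 mm thick, fixed to the bench; the hooked pair lies on it, some 45 mm between ring centres, the small bangle's gap about 2.5 rad clockwise (from above) of the direction from its centre to the large one's. Origin: centre of its underside, on the bench; z up.
- large_tray: Fixed square wooden tray, 140 mm a side outside, 126 mm inside, walls 7 mm thick and 18 mm high above the bench, dark felt floor 5 mm above the bench. Origin: centre of its underside; axes along its sides, z up.
- small_tray: The same kind of tray, smaller: 118 mm a side outside, 104 mm inside, equally high.
- large_tray_floor (a point): Centre of the large tray's felt floor, 5 mm above the bench; axes as the tray's.
- small_tray_floor (a point): Centre of the small tray's felt floor, 5 mm above the bench; axes as the tray's.
- scriber: Bystander: scriber with a wooden handle, 116 mm long, 12 mm thick, lying among the trays and the pad. Origin: centre of the underside.
- flux_pot: Bystander: small round pot with a white lid, 45 mm across, 25 mm high, near the spirit lamp at the back. Origin: centre of the underside.
There are look-alikes about, which are no part of the job. Leave any orange look-alike of the ball_bangle alone.

How it is judged:
By the outcome, as a careful person would: the job done as asked, in the order asked, and still so for the second after the job is handed in, with the robot touching nothing.
It also fails if it takes over 59 s, if anything falls off the work surface, if the arm or the gripper's body presses on something with over 40 N, if the wrist force passes 120 N, or if a joint passes its speed limit or range.

## Working session

There is one attempt and no reset: what is moved stays moved. The work goes in short steps, Python scripts to look and compute and a shell command to move; the robot and the scene stay as the last step left them, time stands still between calls to the robot, and variables do not carry over. Pictures are saved under pics/ and viewed, and the job is handed in when it is done.

```bash
mkdir -p pics; cat > h.py <<'E'
import numpy as np,cv2
from plant import robot
def snap(n,f):
    s=robot.snapshot(n); cv2.imwrite('pics/'+f+'.png',s['image'][:,:,::-1]); 
    import pickle; pickle.dump(s,open('pics/'+f+'.pkl','wb')); return s
def load(f):
    import pickle; return pickle.load(open('pics/'+f+'.pkl','rb'))
def foc(s): return s['image'].shape[0]/2/np.tan(np.radians(s['vfov'])/2)
def ray(s,u,v):
    f=foc(s); d=np.array([(u-s['cx'])/f,-(v-s['cy'])/f,-1]); T=np.array(s['T']); return T[:3,3],T[:3,:3]@d
def onz(s,u,v,z):
    o,d=ray(s,u,v); return o+d*(z-o[2])/d[2]
def proj(s,p):
    T=np.array(s['T']); c=T[:3,:3].T@(np.array(p)-T[:3,3]); f=foc(s); return s['cx']+f*c[0]/-c[2], s['cy']-f*c[1]/-c[2]
E
python3 - <<'E'
from h import *
for n in ['scene','side','wrist']:
    s=snap(n,n+'0'); print(n,{k:v for k,v in s.items() if k!='image'})
print(robot.sense()); print(robot.tips_ahead)
E
```

```text
scene {'vfov': 48.661476080785114, 'cx': 260.74173758788857, 'cy': 189.03826986017225, 'T': array([[-0.68883132, -0.43948764,  0.57650848,  1.08141595],
       [ 0.72491908, -0.41548654,  0.54942084,  0.57359976],
       [-0.00193216,  0.79638028,  0.60479312,  0.69115556],
       [ 0.        ,  0.        ,  0.        ,  1.        ]])}
side {'vfov': 51.150370647079725, 'cx': 256.03100342999693, 'cy': 192.42243398347875, 'T': array([[-0.99945586,  0.00233052, -0.03290231,  0.44846699],
       [-0.02965544, -0.50020846,  0.86539705,  0.89477918],
       [-0.01444119,  0.86590188,  0.50000538,  0.59420213],
       [ 0.        ,  0.        ,  0.        ,  1.        ]])}
wrist {'vfov': 63.435572200998394, 'cx': 256.7952916094571, 'cy': 188.82249884763573, 'T': array([[ 9.99998103e-01, -1.25981930e-03,  1.48561831e-03,
         5.74474953e-01],
       [ 8.12768551e-04,  9.62990166e-01,  2.69535304e-01,
         6.78874246e-02],
       [-1.77020160e-03, -2.69533586e-01,  9.62989363e-01,
         3.74351387e-01],
       [ 0.00000000e+00,  0.00000000e+00,  0.00000000e+00,
         1.00000000e+00]])}
{'time': 0.15, 'qpos': array([-1.99897453e-02,  3.20109895e-01,  1.56536593e+00,  4.23778268e-06,
        1.25741453e+00, -2.00324837e-02]), 'qvel': array([-0.00135671, -0.00159053, -0.00175231,  0.0027345 ,  0.00036964,
       -0.00049961]), 'joint_efforts': array([-9.13009580e-05, -4.15840280e+01, -2.34345907e+01, -1.12702321e-04,
        5.94026569e-03, -2.51738534e-06]), 'eef_pos': array([5.74680490e-01, 1.42336675e-05, 2.55708349e-01]), 'tcp_rot': array([-2.22073157e+00, -2.22082357e+00,  1.40726342e-03]), 'contact_force': array([ 0.00329377, -0.05910678,  0.05750528]), 'ft_torque': array([ 0.02322357, -0.02636585, -0.06349311]), 'gripper_width': 0.0854939735952285}
0.025
```

View pics/scene0.png

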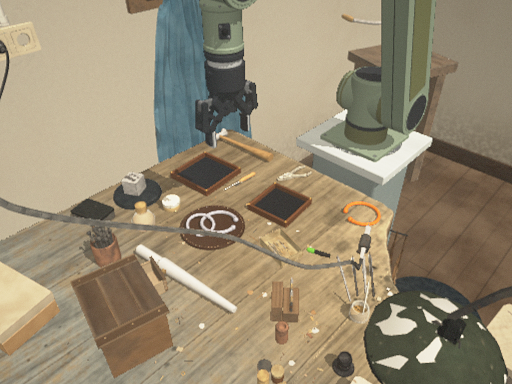

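View pics/side0.png

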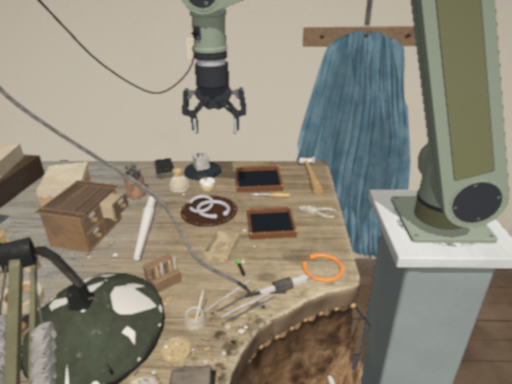

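View pics/wrist0.png

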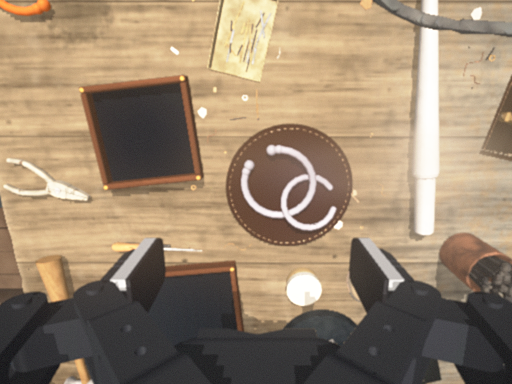

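The wrist view shows the hooked pair on the pad around (290,185), with trays at (140,132) and (200,310). Silver candidates are the pliers at (50,185) and the pair itself. The orange ring at (20,5) is the decoy. I'll check a close crop.

```bash
python3 - <<'E'
from h import *
s=load('wrist0'); im=s['image'][110:260,215:365,::-1]
cv2.imwrite('pics/crop0.png',cv2.resize(im,None,fx=4,fy=4,interpolation=cv2.INTER_CUBIC))
for n,p,z in [('pad l',(227,184),.006),('pad r',(353,184),.006),('pad t',(290,124),.006),('pad b',(290,245),.006)]+[('tA',p,.018) for p in [(81,89),(184,76),(201,178),(105,188)]]+[('tB',(234,263),.018),('pot',(304,288),.025)]:
    print(n,onz(s,*p,z).round(4))
s=load('scene0')
print('scene')
for n,p,z in [('tA',q,.018) for q in [(248,204),(276,184),(311,202),(280,222)]]+[('tB',q,.018) for q in [(171,172),(206,153),(240,171),(205,190)]]: print(n,onz(s,*p,z).round(4))
s=load('side0')
for q in [(246,208),(294,208),(296,235),(247,237),(235,166),(281,166),(284,189),(236,191)]: print(onz(s,*q,.018).round(4))
E
```

```text
pad l [ 0.5374 -0.0291  0.006 ]
pad r [ 0.6918 -0.0289  0.006 ]
pad t [0.6125 0.0431 0.006 ]
pad b [ 0.617  -0.1108  0.006 ]
tA [0.3815 0.0813 0.018 ]
tA [0.4951 0.0948 0.018 ]
tA [ 0.5081 -0.0187  0.018 ]
tA [ 0.3931 -0.0311  0.018 ]
tB [ 0.5449 -0.1302  0.018 ]
pot [ 0.6346 -0.1618  0.025 ]
scene
tA [ 0.5066 -0.0184  0.018 ]
tA [ 0.3958 -0.0237  0.018 ]
tA [0.3919 0.0913 0.018 ]
tA [0.5022 0.0846 0.018 ]
tB [ 0.5539 -0.2723  0.018 ]
tB [ 0.4232 -0.2766  0.018 ]
tB [ 0.4193 -0.1368  0.018 ]
tB [ 0.5429 -0.141   0.018 ]
[ 0.5109 -0.0185  0.018 ]
[ 0.3819 -0.0194  0.018 ]
[0.3835 0.1031 0.018 ]
[0.5018 0.1124 0.018 ]
[ 0.5598 -0.2737  0.018 ]
[ 0.4106 -0.2738  0.018 ]
[ 0.4056 -0.1228  0.018 ]
[ 0.5446 -0.1105  0.018 ]
```

View pics/crop0.png

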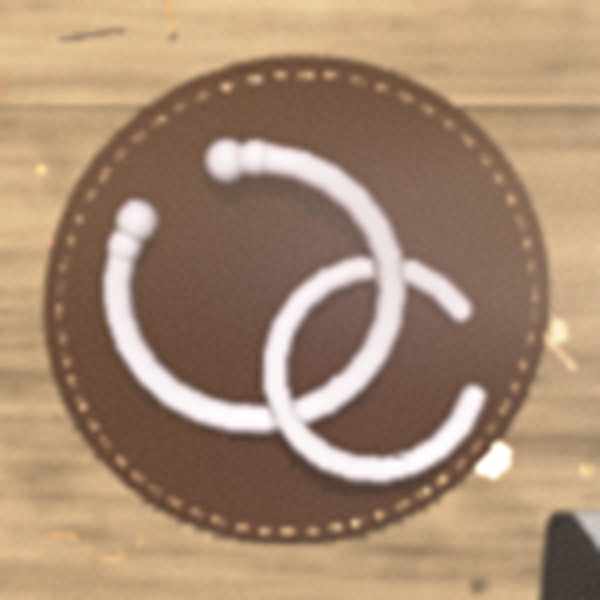

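The crop confirms the pair. The large ball-ended ring's gap faces up-left. The small ring passes under it at crop (385,270) and over it at (285,410), with its gap at right (475,350). Next I'll measure the circles and trays.

```bash
cat >> h.py <<'E'
def silver(s,c,r):
    im=s['image']; hsv=cv2.cvtColor(im,cv2.COLOR_RGB2HSV)
    m=((hsv[:,:,2]>170)&(hsv[:,:,1]<55)).astype(np.uint8)
    mm=np.zeros_like(m); cv2.circle(mm,c,r,1,-1); return m*mm
def fitc(P,c,r,tol=.005,it=20):
    from scipy.optimize import least_squares
    c=np.array(c,float)
    for _ in range(it):
        d=np.hypot(*(P-c).T); k=abs(d-r)<tol
        c=least_squares(lambda q:np.hypot(*(P[k]-q).T)-r,c,loss='soft_l1',f_scale=.002).x
    return c,k,np.abs(np.hypot(*(P[k]-c).T)-r).mean()
E
python3 - <<'E'
from h import *
s=load('wrist0'); m=silver(s,(290,185),58)
v,u=np.nonzero(m); P=np.array([onz(s,a,b,.014)[:2] for a,b in zip(u,v)])
g=lambda x,y:onz(s,215+x/4,110+y/4,.014)[:2]
L,kl,el=fitc(P,g(255,285),.041); S,ks,es=fitc(P,g(375,365),.031)
print('L',L,el,kl.sum(),'S',S,es,ks.sum(),len(P),'dist',np.hypot(*(L-S)),'dir',np.degrees(np.arctan2(*(L-S)[::-1])))
for n,p in [('end1',(465,315)),('end2',(477,390)),('under',(388,270)),('over',(285,410))]:
    d=g(*p)-S; print(n,g(*p),np.degrees(np.arctan2(d[1],d[0])),np.hypot(*d))
a=np.degrees(np.arctan2(*(P[ks]-S).T[::-1]))%360; h=np.histogram(a,36,(0,360))[0];print(h)
for n,w in [('scene0',[(180,244)]),('side0',0)]:
    s=load(n); im=s['image']; hsv=cv2.cvtColor(im,cv2.COLOR_RGB2HSV)
s=load('scene0')
print([onz(s,*p,.006).round(4) for p in [(180,228),(245,228),(212,205),(212,249)]])
s=load('side0')
print([onz(s,*p,.006).round(4) for p in [(181,210),(238,210),(209,195),(209,226)]])
im=np.hstack([cv2.resize(load('scene0')['image'][140:260,150:330],None,fx=4,fy=4,interpolation=2)])
cv2.imwrite('pics/c1.png',im[:,:,::-1])
im=cv2.resize(load('side0')['image'][150:250,160:340],None,fx=4,fy=4,interpolation=2)
cv2.imwrite('pics/c2.png',im[:,:,::-1])
E
```

```text
L [ 0.59944771 -0.02504868] 0.002125042311870921 1319 S [ 0.63697608 -0.04970219] 0.002047376698819179 859 2066 dist 0.04490182432211302 dir 146.69789145651094
end1 [ 0.66355734 -0.03276499] 32.504696172908126 0.03151876153269048
end2 [ 0.66878833 -0.05660002] -12.234013988491931 0.03255149062910939
under [ 0.63971119 -0.01887182] 84.93027452360843 0.03095145336939548
over [ 0.61018993 -0.06318223] -153.28632861183317 0.029986811846524877
[ 0  0  0 18 26 27 28 33 38 25 27 27 29 26 26 26 26 28 22 26 33 28 24 27
 27 26 28 26 24 26 26 25 28 27 24  2]
[array([ 0.6716, -0.0829,  0.006 ]), array([0.5652, 0.0296, 0.006 ]), array([ 0.5621, -0.0927,  0.006 ]), array([0.6654, 0.0252, 0.006 ])]
[array([ 0.6899, -0.0261,  0.006 ]), array([ 0.5336, -0.0272,  0.006 ]), array([ 0.6236, -0.1076,  0.006 ]), array([0.6029, 0.0497, 0.006 ])]
```

View pics/c1.png

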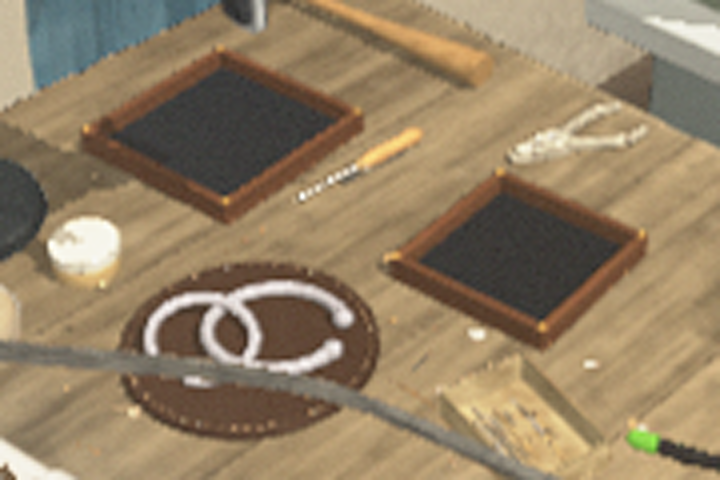

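View pics/c2.png

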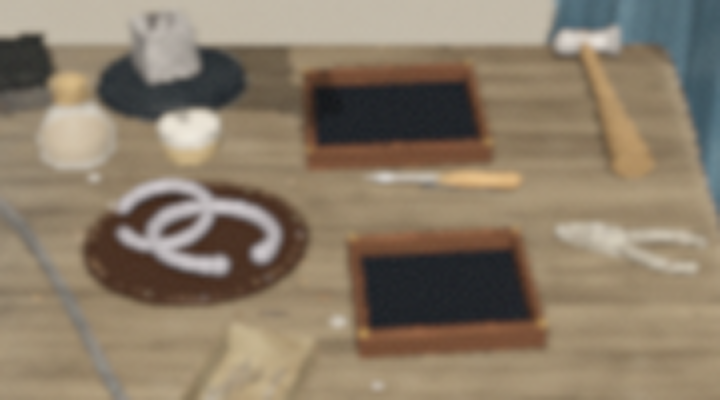

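Circles fit: large centre (0.599,-0.025), small centre (0.637,-0.050), 44.9 mm apart, as given. The small ring's gap is centred at about 10° and the under-crossing is at about 85°. The tray near (0.445,0.03) measures about 115 mm, so it is the small one; the tray near (0.48,-0.205) measures about 137 mm, so it is the large one. The pad measures about 155 mm in every view, not the stated 176 mm. I'll trust the ring sizes, which agree.

Plan: grip the small ring at 297°, turn it about +75° CCW on its own axis, then lift.

```bash
python3 -m inch '[[[-0.0193,0.0191,0.038],0,0.016],[[-0.0193,0.0191,0.038],0,0.016],[[-0.0193,0.0191,0.038],0,0.016],[[-0.0193,0.0191,0.038],0,0.016],[[0,0,0],0.183,0.016],[[0,0,0],0.183,0.016],[[0,0,0],0.183,0.016],[[0,0,0],0.183,0.016],[[0,0,0],0.183,0.016],[[0,0,0],0.183,0.016],[[0,0,0],0,0.016],[[0,0,0],0,0.016]]'
python3 - <<'E'
from h import *
s=snap('wrist','w1'); print(robot.sense()['eef_pos'])
for p in [(.6511,-.0773,.016),(.637,-.0497,.014),(.5994,-.025,.014)]: print(proj(s,p))
E
```

```text
time: 1.65
eef_pos: [0.6513, -0.0772, 0.1041]
tcp_rot: [-3.053, -0.74, 0.0]
contact_force: [0.4, -0.6, 0.4]
gripper_width: 0.0159
[ 0.65134139 -0.07719198  0.10418641]
(np.float64(256.47426718860197), np.float64(202.67964298117877))
(np.float64(212.61396361912358), np.float64(201.62937736832174))
(np.float64(159.7937847561587), np.float64(230.59865191675533))
```

View pics/w1.png

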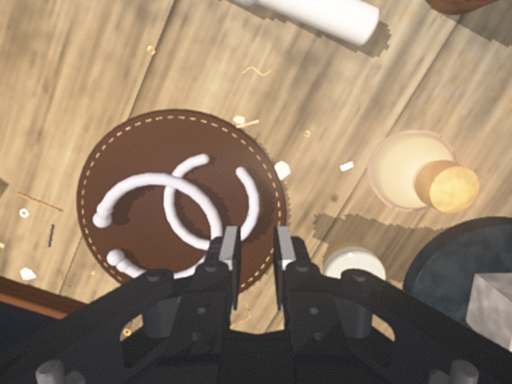

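The view shows the small ring's bar at about (254,208) under the finger gap at (257,230), with its end at (240,172). I'll refit from this closer view.

```bash
python3 - <<'E'
from h import *
s=load('w1'); m=silver(s,(180,205),95); m[225:,200:]=0; m[:165,225:]=0
v,u=np.nonzero(m)
for zs in (.012,.016):
    P=np.array([onz(s,a,b,zs)[:2] for a,b in zip(u,v)])
    S,ks,es=fitc(P,(.637,-.0497),.031); L,kl,el=fitc(P,(.5994,-.025),.041); print(zs,S,es,ks.sum(),L,el)
    for p in [(207,158),(240,170),(171,180)]:
        d=onz(s,*p,zs)[:2]-S; print(np.degrees(np.arctan2(d[1],d[0])),np.hypot(*d))
E
```

```text
0.012 [ 0.63465107 -0.04858242] 0.00186275346329901 1793 [ 0.59724314 -0.02357876] 0.002112021986680021
28.827242182873526 0.03238388101734742
-14.800907428443088 0.032292443974535116
85.10258800882961 0.031582675503244964
0.016 [ 0.63589658 -0.04874825] 0.0018315951425337813 1807 [ 0.59883322 -0.02450435] 0.0021331410174157727
28.96665445423288 0.032060078338779927
-14.338807828437925 0.03183731867112901
84.73883637342789 0.031210355676117886
```

```bash
python3 -m inch '[[[0,-0.001,0.03],0,0.016],[[0,0,0.025],0,0.016],[[0,0,0.01],0,0.016],[[0,0,0.004],0,0.016],[[0,0,0],0,0.016],[[0,0,0],0,0.016]]'
python3 - <<'E'
from h import *
s=snap('wrist','w2'); print(robot.sense()['eef_pos'])
E
```

```text
time: 2.45
eef_pos: [0.6516, -0.0764, 0.0363]
tcp_rot: [3.053, 0.736, 0.003]
contact_force: [-0.1, 0.2, -0.2]
gripper_width: 0.0164
[ 0.65152489 -0.07635628  0.03626966]
```

View pics/w2.png

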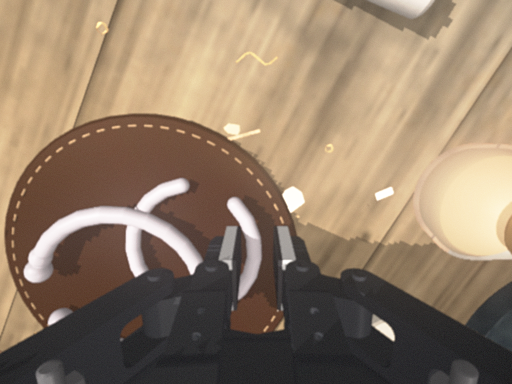

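The bar passes between the fingers at (250,245), and no contact force shows. Close.

```bash
python3 -m inch '[[[0,0,0],0,0.0],[[0,0,0],0,0.0],[[0,0,0],0,0.0],[[0,0,0],0,0.0]]'
python3 - <<'E'
from h import *
s=snap('wrist','w3'); s=snap('side','s3'); cv2.imwrite('pics/c3.png',cv2.resize(s['image'][150:250,160:280,::-1],None,fx=5,fy=5,interpolation=2))
E
```

```text
time: 3.0
eef_pos: [0.6514, -0.0764, 0.0356]
tcp_rot: [3.054, 0.736, 0.002]
contact_force: [1.6, -0.1, 1.2]
gripper_width: 0.0054
```

View pics/w3.png

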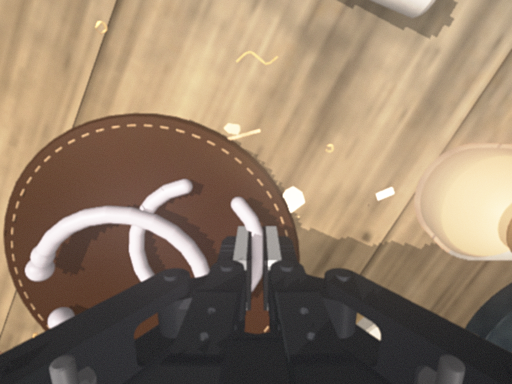

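View pics/c3.png

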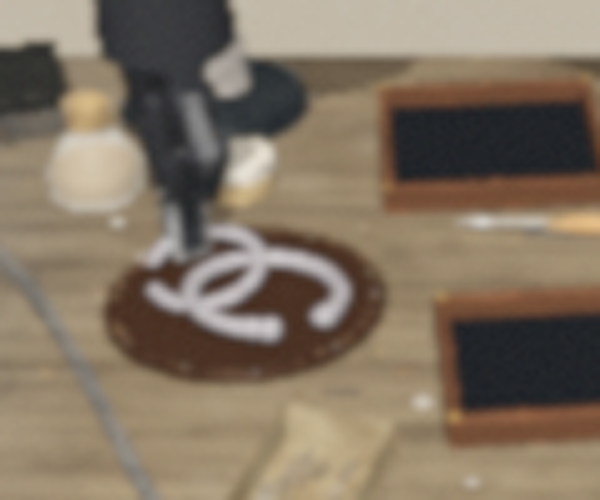

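The opening reads 5.4 mm for a 7 mm bar, so the bar may be held only near its top. I'll reopen, lower about 3 mm and close again.

```bash
python3 -m inch '[[[0,0,0],0,0.014],[[0,0,0],0,0.014],[[0,0,0.0015],0,0.014],[[0,0,0.0015],0,0.014],[[0,0,0],0,0.014]]'
python3 -m inch '[[[0,0,0],0,0.0],[[0,0,0],0,0.0],[[0,0,0],0,0.0],[[0,0,0],0,0.0]]'
```

```text
time: 3.72
eef_pos: [0.6508, -0.0763, 0.0321]
tcp_rot: [-3.054, -0.736, 0.001]
contact_force: [-0.6, -0.2, 0.7]
gripper_width: 0.014
time: 4.22
eef_pos: [0.6511, -0.0763, 0.0324]
tcp_rot: [3.054, 0.736, 0.001]
contact_force: [0.4, 0.6, -0.9]
gripper_width: 0.0055
```

The width is the same at both heights, so the 1.5 mm is pad compliance and the grip is sound. The grip point should sink as the tilted ring turns, so I'll go back up 3.5 mm and then turn the first third.

```bash
python3 -m inch '[[[0,0,0],0,0.012],[[0,0,-0.0035],0,0.012],[[0,0,0],0,0.012],[[0,0,0],0,0.0],[[0,0,0],0,0.0],[[0,0,0],0,0.0],[[0,0,0],0,0.0]]'
python3 -m inch '[[[0.00405,-0.00026,0.0002],-0.131,0.0],[[0.00405,-0.00026,0.0002],-0.131,0.0],[[0.00405,-0.00026,0.0003],-0.131,0.0],[[0,0,0],0,0]]'
python3 - <<'E'
from h import *
s=snap('wrist','w4'); s=snap('side','s4'); cv2.imwrite('pics/c4.png',cv2.resize(s['image'][150:250,160:280,::-1],None,fx=5,fy=5,interpolation=2))
E
```

```text
time: 5.1
eef_pos: [0.6512, -0.0764, 0.036]
tcp_rot: [3.054, 0.736, 0.001]
contact_force: [0.3, -0.1, 1.3]
gripper_width: 0.0047
time: 5.6
eef_pos: [0.6607, -0.0685, 0.0353]
tcp_rot: [2.853, 1.316, 0.001]
contact_force: [0.3, 0.9, 1.9]
gripper_width: 0.0052
```

View pics/w4.png

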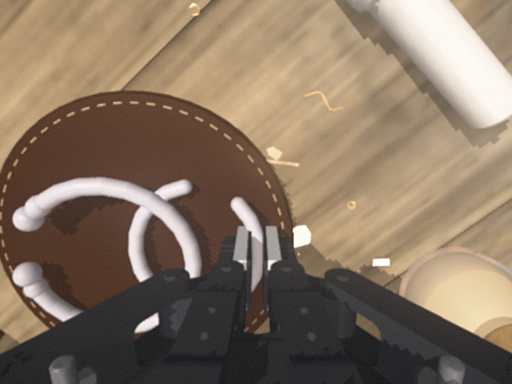

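View pics/c4.png

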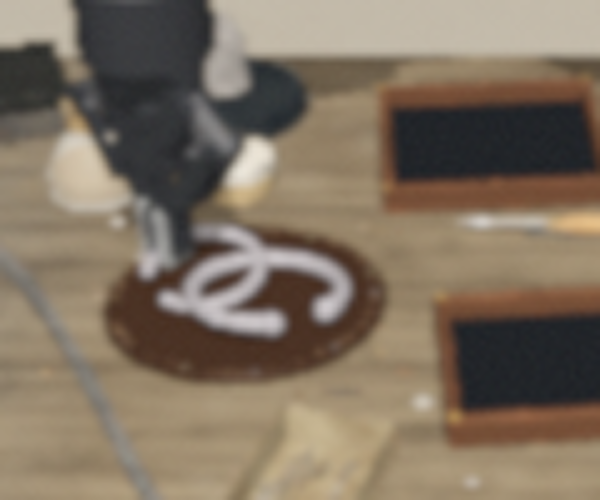

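The turn works: the small end past the under-crossing (near (185,187)) is getting shorter, the large ring is still, and forces are under 2 N. Continue.

```bash
python3 -m inch '[[[0.00405,-0.00026,0.0005],-0.131,0.0],[[0.00405,-0.00026,0.0005],-0.131,0.0],[[0.00405,-0.00026,0.0005],-0.131,0.0],[[0.00405,-0.00026,0.0005],-0.131,0.0],[[0,0,0],0,0]]'
python3 - <<'E'
from h import *
s=snap('wrist','w5'); s=snap('side','s5'); cv2.imwrite('pics/c5.png',cv2.resize(s['image'][150:250,160:280,::-1],None,fx=5,fy=5,interpolation=2))
E
```

```text
time: 6.32
eef_pos: [0.667, -0.054, 0.0333]
tcp_rot: [-2.415, -2.008, 0.0]
contact_force: [-1.3, 1.3, 4.4]
gripper_width: 0.0051
```

View pics/w5.png

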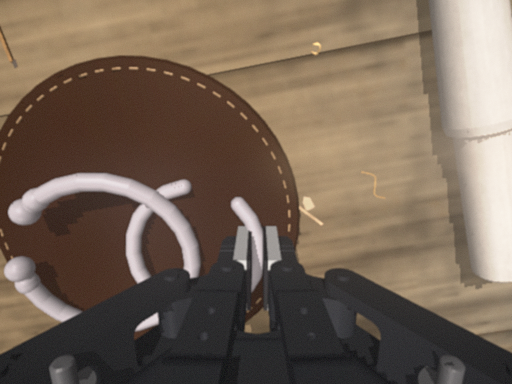

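View pics/c5.png

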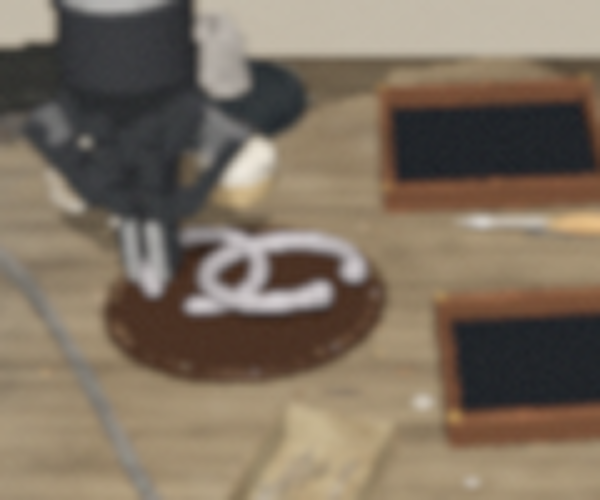

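The large ring turned along with the small in this stretch (w5 looks the same relative to the tool as w4), with 4.4 N down. I lowered too much and pinched it. I'll open slightly to let the rings settle, rise and look.

```bash
python3 -m inch '[[[0,0,0],0,0.012],[[0,0,0],0,0.012],[[0,0,-0.03],0,0.016],[[0,0,-0.04],0,0.016],[[0,0,-0.04],0,0.016],[[0,0,0],0,0.016]]'
python3 - <<'E'
from h import *
s=snap('wrist','w6'); print(robot.sense()['eef_pos'])
E
```

```text
time: 7.18
eef_pos: [0.6694, -0.0548, 0.1469]
tcp_rot: [2.409, 2.007, 0.008]
contact_force: [1.0, -0.7, 0.3]
gripper_width: 0.0164
[ 0.66799844 -0.05463353  0.14448814]
```

View pics/w6.png

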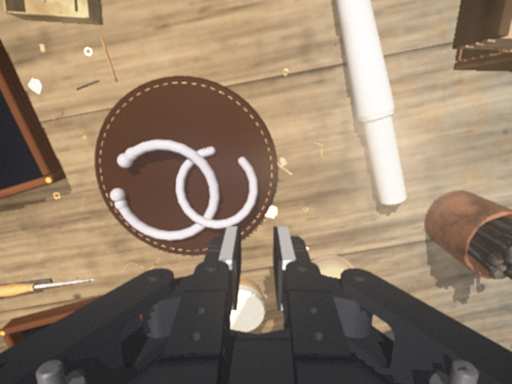

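```bash
cat >> h.py <<'E'
def pair(s,c,r,S0,L0,z=.013):
    m=silver(s,c,r); v,u=np.nonzero(m); P=np.array([onz(s,a,b,z)[:2] for a,b in zip(u,v)])
    S,ks,es=fitc(P,S0,.031); L,kl,el=fitc(P,L0,.041)
    print('S',S.round(4),es,'L',L.round(4),el,'dist',np.hypot(*(L-S)).round(4))
    dr=np.degrees(np.arctan2(*(L-S)[::-1])); print('dir S->L',dr)
    d=np.hypot(*(L-S)); x=(.031**2-.041**2+d*d)/2/d; h=np.degrees(np.arccos(x/.031)); print('under at',dr-h,'over at',dr+h)
    return S,L
def ang(s,p,C,z=.013):
    d=onz(s,*p,z)[:2]-C; return np.degrees(np.arctan2(d[1],d[0])).round(1),np.hypot(*d).round(4)
E
python3 - <<'E'
from h import *
s=load('w6'); cv2.imwrite('pics/c6.png',cv2.resize(s['image'][75:255,95:280,::-1],None,fx=4,fy=4,interpolation=2)[:,:740])
g=lambda p:onz(s,*p,.013)[:2]
S,L=pair(s,(185,165),78,g((217,190)),g((167,190)))
for p in [(211,151),(242,160),(123,160),(118,195)]: print(p,g(p).round(4),'S',ang(s,p,S),'L',ang(s,p,L))
E
```

```text
S [ 0.6359 -0.0511] 0.0018998735466102842 L [ 0.5934 -0.0457] 0.002012193913038651 dist 0.0429
dir S->L 172.78563592637857
under at 107.64097049587909 over at 237.93030135687806
(211, 151) [ 0.6387 -0.0195] S (np.float64(84.9), np.float64(0.0318)) L (np.float64(30.1), np.float64(0.0524))
(242, 160) [ 0.6622 -0.0313] S (np.float64(36.9), np.float64(0.0329)) L (np.float64(11.8), np.float64(0.0703))
(123, 160) [ 0.5661 -0.0136] S (np.float64(151.8), np.float64(0.0792)) L (np.float64(130.3), np.float64(0.0421))
(118, 195) [ 0.5532 -0.0417] S (np.float64(173.6), np.float64(0.0832)) L (np.float64(174.4), np.float64(0.0404))
```

View pics/c6.png

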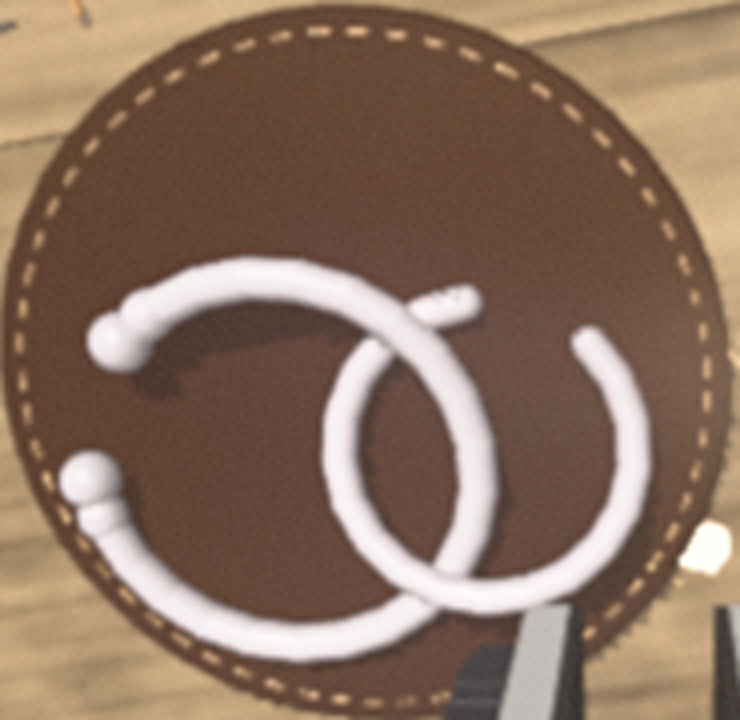

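The rings have made relative progress: the small gap is now at 37–85° and the under-crossing at 108°, so about 47° remains. I'll regrip at 323° and continue in shorter bites, relaxing the jaws between them.

```bash
python3 -m inch '[[[-0.0163,-0.0044,0.04],0,0.016],[[0,0,0.03],0.154,0.016],[[0,0,0.02],0.154,0.016],[[0,0,0],0.154,0.016],[[0,0,0],0,0.016]]'
python3 - <<'E'
from h import *
s=snap('wrist','w7'); print(robot.sense()['eef_pos'])
print(proj(s,(.6607,-.0698,.013)))
E
```

```text
time: 7.85
eef_pos: [0.6589, -0.0696, 0.051]
tcp_rot: [-2.807, -1.407, 0.005]
contact_force: [-0.2, 0.2, -0.1]
gripper_width: 0.0161
[ 0.65933532 -0.0695654   0.05168514]
(np.float64(259.8710645351374), np.float64(229.37608318524838))
```

View pics/w7.png

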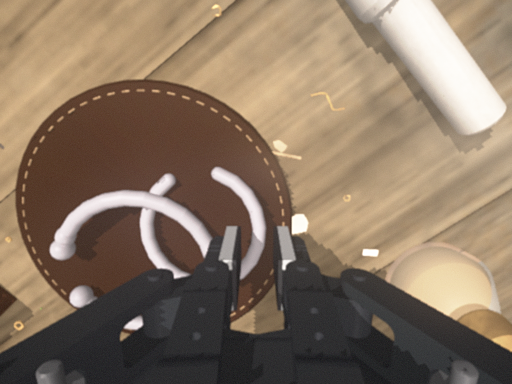

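The bar at (260,235) is centred between the fingers.

```bash
python3 -m inch '[[[0,0,0.01],0,0.016],[[0,0,0.0065],0,0.016],[[0,0,0],0,0.0],[[0,0,0],0,0.0],[[0,0,0],0,0.0],[[0,0,0],0,0.0]]'
python3 -m inch '[[[0.00405,-0.00026,0],-0.131,0.0],[[0.00405,-0.00026,0],-0.131,0.0],[[0.00405,-0.00026,0],-0.131,0.0],[[0,0,0],0,0]]'
python3 - <<'E'
from h import *
s=snap('wrist','w8')
E
```

```text
time: 8.65
eef_pos: [0.6603, -0.0696, 0.0369]
tcp_rot: [2.809, 1.406, 0.001]
contact_force: [0.1, -0.6, -1.0]
gripper_width: 0.0048
time: 9.15
eef_pos: [0.6656, -0.0584, 0.0369]
tcp_rot: [2.482, 1.925, 0.001]
contact_force: [-0.8, 0.0, -0.3]
gripper_width: 0.0054
```

View pics/w8.png

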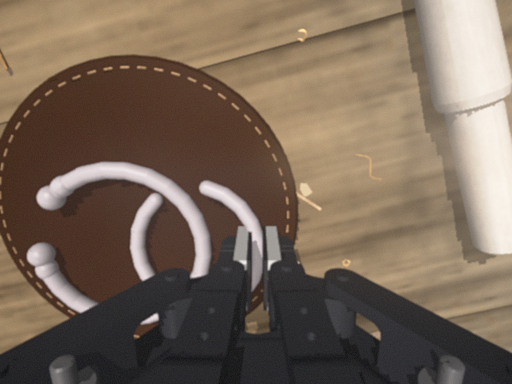

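The gap now spans the large bar: the small ring's ends are at (157,203) and (207,187), with the large bar between them at about (180,197). Close crop to check.

```bash
python3 - <<'E'
from h import *
s=load('w8'); cv2.imwrite('pics/c8.png',cv2.resize(s['image'][150:300,30:280,::-1],None,fx=3,fy=3,interpolation=2))
for p in [(157,203),(207,187)]: print(onz(s,*p,.012))
s=snap('scene','sc8');cv2.imwrite('pics/c8b.png',cv2.resize(s['image'][180:270,150:270,::-1],None,fx=5,fy=5,interpolation=2))
E
```

```text
[ 0.62347179 -0.0265573   0.012     ]
[ 0.64936878 -0.02485494  0.012     ]
```

View pics/c8.png

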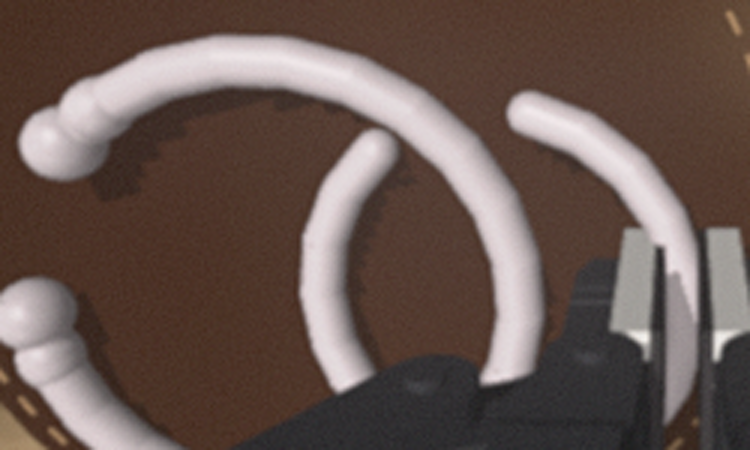

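View pics/c8b.png

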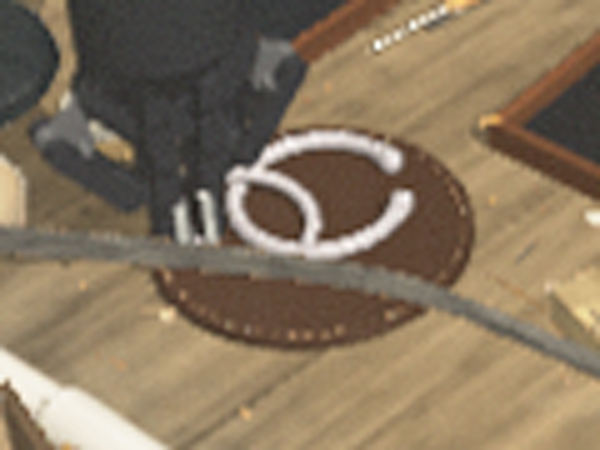

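The end is just clear of the bar's inner edge, and about 12° more is needed to centre it.

```bash
python3 -m inch '[[[0.00324,-0.00017,0],-0.105,0.0],[[0.00324,-0.00017,0],-0.105,0.0],[[0,0,0],0,0]]'
python3 - <<'E'
from h import *
s=snap('wrist','w9'); cv2.imwrite('pics/c9.png',cv2.resize(s['image'][130:300,20:280,::-1],None,fx=3,fy=3,interpolation=2))
E
```

```text
time: 9.62
eef_pos: [0.6663, -0.0523, 0.0368]
tcp_rot: [2.268, 2.174, 0.0]
contact_force: [0.1, 1.3, -0.6]
gripper_width: 0.0049
```

View pics/c9.png

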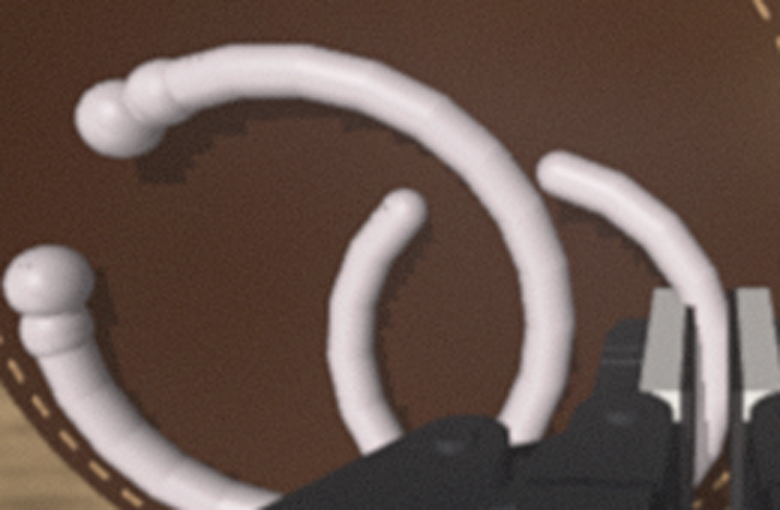

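Slightly too far: the trailing end at crop (555,170) now nearly touches the large bar's outer edge. Turn back about 7°.

```bash
python3 -m inch '[[[-0.0038,-0.0002,0],0.122,0.0],[[0,0,0],0,0]]'
python3 - <<'E'
from h import *
s=snap('wrist','w10'); cv2.imwrite('pics/c10.png',cv2.resize(s['image'][130:300,20:280,::-1],None,fx=3,fy=3,interpolation=2))
E
```

```text
time: 9.93
eef_pos: [0.6659, -0.0564, 0.0366]
tcp_rot: [2.395, 2.034, -0.0]
contact_force: [-0.9, 0.2, -0.6]
gripper_width: 0.0049
```

View pics/c10.png

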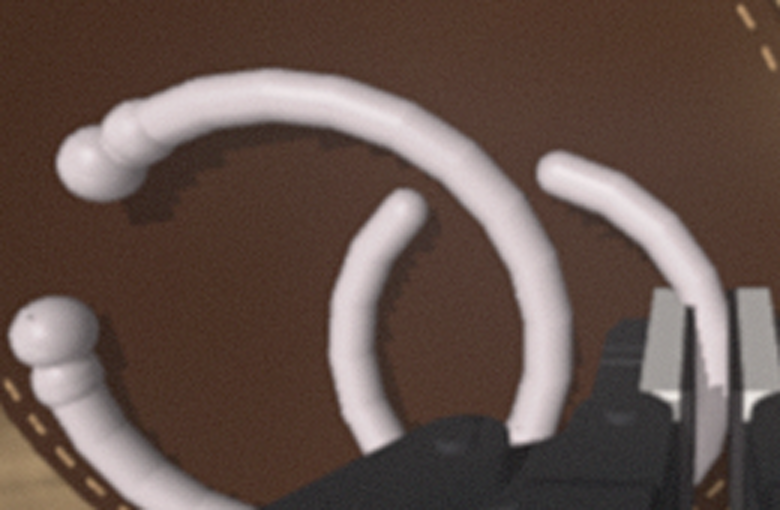

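Now centred: about 28 px clear on one side and 25 px on the other. Lift gently.

```bash
python3 -m inch '[[[0,0,-0.003],0,0.0],[[0,0,-0.003],0,0.0],[[0,0,-0.003],0,0.0],[[0,0,-0.003],0,0.0],[[0,0,0],0,0]]'
python3 - <<'E'
from h import *
s=snap('wrist','w11'); cv2.imwrite('pics/c11.png',cv2.resize(s['image'][130:300,20:280,::-1],None,fx=3,fy=3,interpolation=2))
s=snap('side','s11'); cv2.imwrite('pics/c11b.png',cv2.resize(s['image'][150:250,160:280,::-1],None,fx=5,fy=5,interpolation=2))
E
```

```text
time: 10.6
eef_pos: [0.6662, -0.056, 0.0491]
tcp_rot: [2.393, 2.034, 0.001]
contact_force: [0.6, 0.2, -0.9]
gripper_width: 0.0049
```

View pics/c11.png

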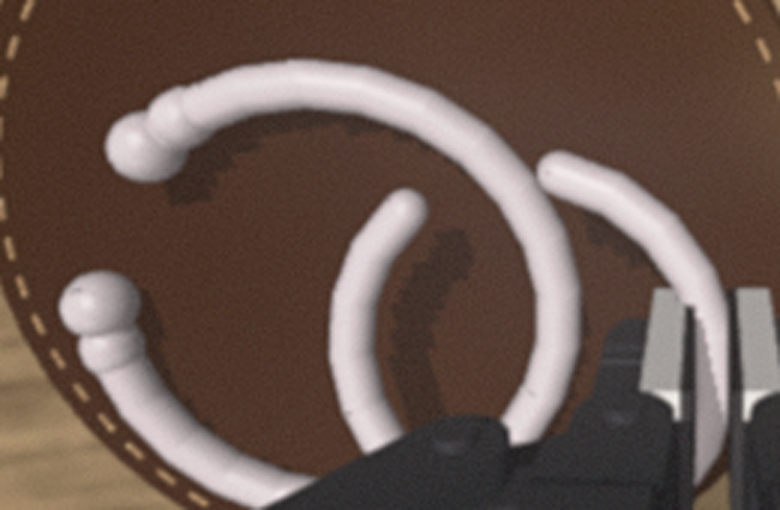

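View pics/c11b.png

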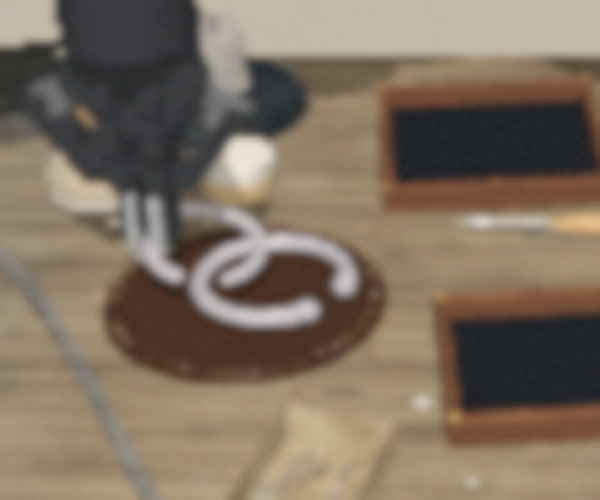

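The small ring is up 12 mm and the large is still down. Before lifting further I'll compute where the trailing end sits relative to the large bar.

```bash
python3 - <<'E'
from h import *
s=load('w11'); q=lambda x,y,z:onz(s,20+x/3,130+y/3,z).round(4)
for z in (.02,.025,.028): print('endR',z,q(557,172,z),'endL',q(405,210,z))
for z in (.010,.013,.016): print('large mid',z,q(515,190,z),q(480,150,z),q(545,245,z))
E
```

```text
endR 0.02 [ 0.6454 -0.0251  0.02  ] endL [ 0.6191 -0.0274  0.02  ]
endR 0.025 [ 0.6465 -0.0239  0.025 ] endL [ 0.6211 -0.0261  0.025 ]
endR 0.028 [ 0.6471 -0.0231  0.028 ] endL [ 0.6222 -0.0254  0.028 ]
large mid 0.01 [ 0.6353 -0.0295  0.01  ] [ 0.6309 -0.0215  0.01  ] [ 0.6384 -0.0405  0.01  ]
large mid 0.013 [ 0.6361 -0.0288  0.013 ] [ 0.6317 -0.0208  0.013 ] [ 0.6391 -0.0395  0.013 ]
large mid 0.016 [ 0.6369 -0.028   0.016 ] [ 0.6326 -0.0202  0.016 ] [ 0.6399 -0.0385  0.016 ]
```

True positions: ends at x=0.621 and 0.646, with the bar between them at about 0.634. It is centred, so lift clear.

```bash
python3 -m inch '[[[0,0,-0.005],0,0.0],[[0,0,-0.005],0,0.0],[[0,0,-0.008],0,0.0],[[0,0,-0.015],0,0.0],[[0,0,-0.02],0,0.0],[[0,0,-0.02],0,0],[[0,0,0],0,0]]'
python3 - <<'E'
from h import *
s=snap('wrist','w12'); print(robot.sense()['eef_pos'])
s=snap('side','s12'); cv2.imwrite('pics/c12b.png',cv2.resize(s['image'][130:250,160:340,::-1],None,fx=4,fy=4,interpolation=2))
E
```

```text
time: 11.58
eef_pos: [0.6673, -0.0562, 0.1244]
tcp_rot: [2.391, 2.032, 0.006]
contact_force: [-0.6, 0.3, -0.4]
gripper_width: 0.0049
[ 0.66640872 -0.05604732  0.12290325]
```

View pics/w12.png

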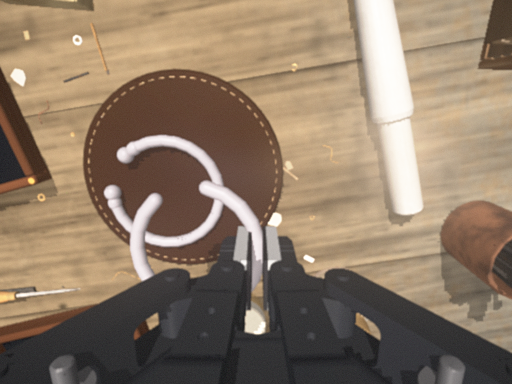

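View pics/c12b.png

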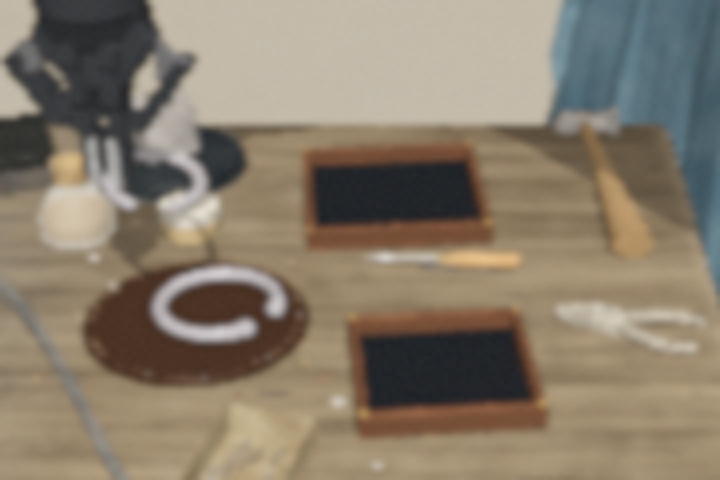

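Unhooked cleanly: the small ring hangs free and the large lies on the pad at side-crop (220,305). Carry to the small tray: turn the jaws to the tray angle of about 6.5°, then translate.

```bash
python3 -m inch '[[[0,0,0],-0.138,0.0],[[0,0,0],-0.138,0.0],[[0.0225,-0.037,0],0,0.0],[[0.0225,-0.037,0],0,0.0],[[0.0225,-0.037,0],0,0.0],[[0.0225,-0.037,0],0,0.0],[[0.0225,-0.037,0],0,0.0],[[0,0,0],0,0],[[0,0,0],0,0]]'
python3 - <<'E'
from h import *
s=snap('wrist','w13'); print(robot.sense()['eef_pos'],robot.sense()['tcp_rot'])
E
```

```text
time: 12.8
eef_pos: [0.4698, 0.0347, 0.1215]
tcp_rot: [2.091, 2.344, 0.001]
contact_force: [0.6, 0.2, -0.8]
gripper_width: 0.0051
[0.47028875 0.03452975 0.12154555] [2.09097382e+00 2.34372298e+00 8.18577474e-04]
```

View pics/w13.png

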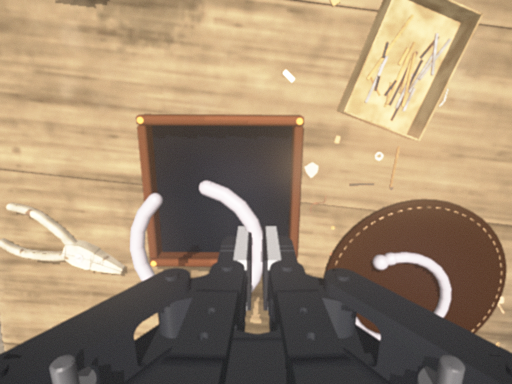

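The tray's corners are at (140,120), (300,121) and (155,264), and the held ring spans (135..262, 185..). Refine the tray pose.

```bash
python3 - <<'E'
from h import *
s=load('w13'); a,b,c=[onz(s,*p,.018)[:2] for p in [(140,120),(300,121),(155,264)]]
print(a,b,c,np.linalg.norm(a-b),np.linalg.norm(a-c),'ctr',(b+c)/2, 'ang',np.degrees(np.arctan2(*(b-a)[::-1])))
s=load('w13')
for p in [(158,199),(206,187)]: print(onz(s,*p,.1))
E
```

```text
[0.38203443 0.08059205] [0.49332797 0.09276824] [ 0.39549475 -0.0308122 ] 0.1119576407650923 0.11221447176323444 ctr [0.44441136 0.03097802] ang 6.243673240898704
[0.42038758 0.05278056 0.1       ]
[0.44253124 0.06126424 0.1       ]
```

```bash
python3 -m inch '[[[0,0,0.035],0,0.0],[[0,0,0.03],0,0.0],[[0,0,0.01],0,0.0],[[0,0,0.004],0,0.0],[[0,0,0],0,0],[[0,0,0.002],0,0],[[0,0,0],0,0]]'
python3 - <<'E'
from h import *
s=snap('wrist','w14'); print(robot.sense()['eef_pos'],robot.sense()['contact_force'])
s=snap('side','s14'); cv2.imwrite('pics/c14b.png',cv2.resize(s['image'][160:260,200:340,::-1],None,fx=5,fy=5,interpolation=2))
E
```

```text
time: 13.72
eef_pos: [0.4696, 0.0347, 0.0411]
tcp_rot: [2.091, 2.344, 0.001]
contact_force: [-0.3, -0.0, -0.5]
gripper_width: 0.0046
[0.46958581 0.03474212 0.04104954] [ 0.05948797  0.40701052 -0.65541477]
```

View pics/w14.png

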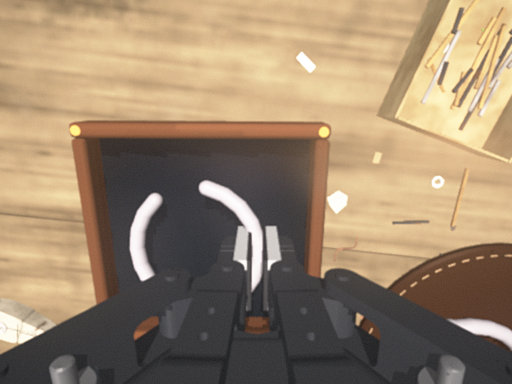

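View pics/c14b.png

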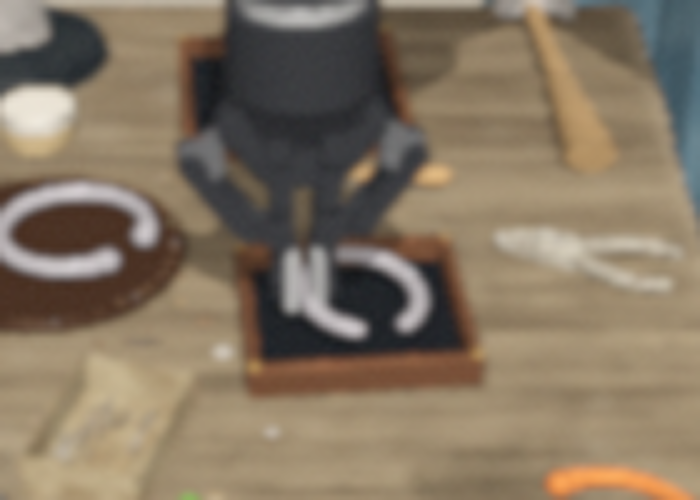

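Ring is inside the tray, not touching yet. Lower in 1.5 mm steps.

```bash
python3 -m inch '[[[0,0,0.0015],0,0.0],[[0,0,0],0,0],[[0,0,0.0015],0,0.0],[[0,0,0],0,0]]'; python3 -m inch '[[[0,0,0.0015],0,0.0],[[0,0,0],0,0]]';python3 -m inch '[[[0,0,0.0015],0,0.0],[[0,0,0],0,0]]'
```

```text
time: 14.32
eef_pos: [0.4692, 0.0347, 0.0375]
tcp_rot: [-2.091, -2.344, 0.0]
contact_force: [-0.1, 0.6, -0.8]
gripper_width: 0.0048
time: 14.58
eef_pos: [0.4693, 0.0347, 0.036]
tcp_rot: [-2.091, -2.344, 0.0]
contact_force: [0.1, -1.0, -1.2]
gripper_width: 0.0048
time: 14.82
eef_pos: [0.4695, 0.0347, 0.0346]
tcp_rot: [2.091, 2.344, 0.0]
contact_force: [-0.4, -0.5, -0.4]
gripper_width: 0.0051
```

```bash
python3 -m inch '[[[0,0,0.001],0,0.0],[[0,0,0],0,0]]'; python3 -m inch '[[[0,0,0.001],0,0.0],[[0,0,0],0,0]]'
python3 - <<'E'
from h import *
s=snap('side','s15'); cv2.imwrite('pics/c15b.png',cv2.resize(s['image'][190:250,230:310,::-1],None,fx=9,fy=9,interpolation=2))
E
```

```text
time: 15.08
eef_pos: [0.4696, 0.0347, 0.0337]
tcp_rot: [2.091, 2.344, 0.001]
contact_force: [0.1, 0.2, 0.7]
gripper_width: 0.0049
time: 15.32
eef_pos: [0.4696, 0.0347, 0.0327]
tcp_rot: [2.091, 2.344, 0.001]
contact_force: [0.8, -0.8, 2.3]
gripper_width: 0.0054
```

View pics/c15b.png

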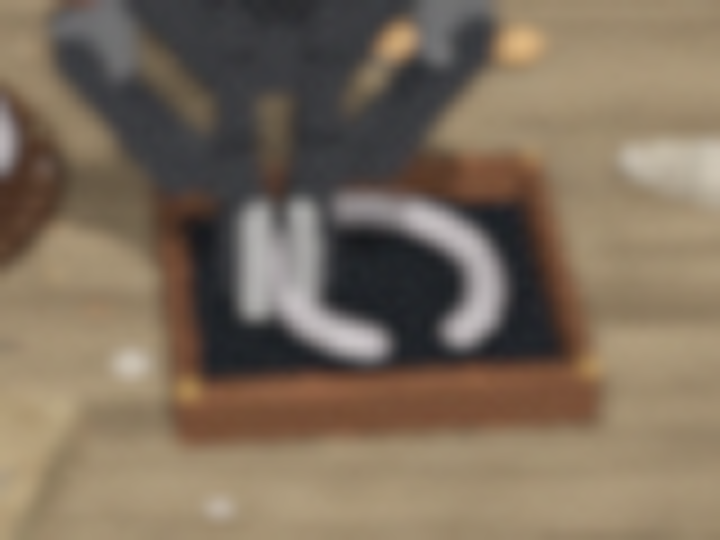

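The 2.3 N means contact with the felt. Ease open, let it settle, then rise.

```bash
python3 -m inch '[[[0,0,0],0,0.008],[[0,0,0],0,0.009],[[0,0,0],0,0.012],[[0,0,0],0,0.016],[[0,0,0],0,0.016],[[0,0,-0.015],0,0.016],[[0,0,-0.03],0,0.016],[[0,0,-0.04],0,0.016],[[0,0,-0.03],0,0.016],[[0,0,0],0,0.016]]'
python3 - <<'E'
from h import *
s=snap('wrist','w16'); print(robot.sense()['eef_pos'])
E
```

```text
time: 16.62
eef_pos: [0.4708, 0.0348, 0.1497]
tcp_rot: [2.089, 2.341, 0.006]
contact_force: [0.9, 0.1, -0.2]
gripper_width: 0.0157
[0.46959944 0.03472328 0.14818053]
```

View pics/w16.png

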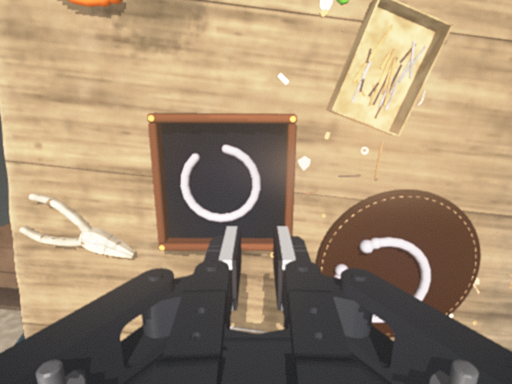

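The small bangle lies flat in its tray, ring centre at about (220,184). Next, locate the large one and the large tray.

```bash
python3 - <<'E'
from h import *
for n,c,r,ex in [('w12',(170,190),65,1),('w16',(398,262),50,0)]:
    s=load(n); m=silver(s,c,r)
    v,u=np.nonzero(m); P=np.array([onz(s,a,b,.011)[:2] for a,b in zip(u,v)])
    L,k,e=fitc(P,(.595,-.035),.041,.004); print(n,L,e,k.sum())
    ps=[(125,154),(112,191)] if ex else [(366,247),(341,270)]
    for p in ps: print(onz(s,*p,.011),ang(s,p,L,.011))
s=load('wrist0'); im=s['image'][240:345,60:260,::-1]
cv2.imwrite('pics/c17.png',cv2.resize(im,None,fx=4,fy=4,interpolation=2)); print(onz(s,234,263,.018),onz(s,240,320,.018))
E
```

```text
w12 [ 0.59732822 -0.04500328] 0.0018960850948284138 2808
[ 0.57478732 -0.01055549  0.011     ] (np.float64(123.2), np.float64(0.0412))
[ 0.55696634 -0.03692594  0.011     ] (np.float64(168.7), np.float64(0.0412))
w16 [ 0.5996111  -0.04521165] 0.0019212420188835964 892
[ 0.57671595 -0.01273537  0.011     ] (np.float64(125.2), np.float64(0.0397))
[ 0.55845901 -0.03839148  0.011     ] (np.float64(170.6), np.float64(0.0417))
[ 0.54490322 -0.13023042  0.018     ] [ 0.55138483 -0.21591042  0.018     ]
```

View pics/c17.png

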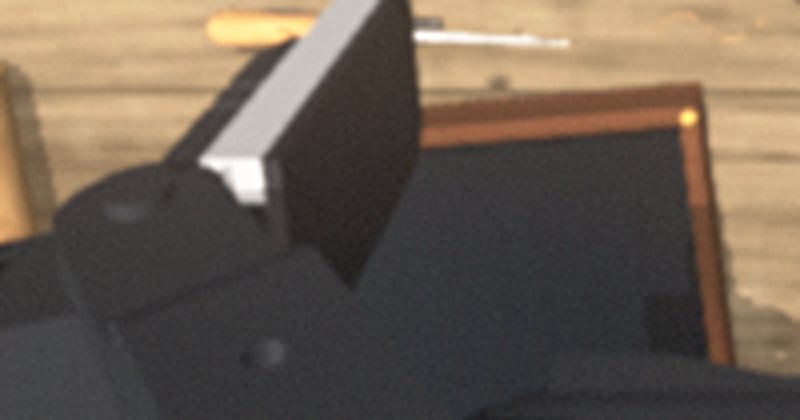

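Large centre is (0.598,-0.045), gap at 147°. I'll grip it at about 5° at (0.639,-0.042), which needs no twist.

```bash
python3 -m inch '[[[-0.0238,0.04,0],0,0.02],[[-0.0238,0.04,0],0,0.02],[[-0.0238,0.04,0],0,0.02],[[-0.0238,0.04,0.02],0,0.02],[[0,0,0.04],0,0.02],[[0,0,0.03],0,0.02],[[0,0,0],0,0.02]]'
python3 - <<'E'
from h import *
s=snap('wrist','w18'); print(robot.sense()['eef_pos'])
print(proj(s,(.639,-.042,.011)))
E
```

```text
time: 17.55
eef_pos: [0.6362, -0.0415, 0.0532]
tcp_rot: [-2.086, -2.339, 0.009]
contact_force: [0.3, 0.9, 0.9]
gripper_width: 0.0199
[ 0.6378431  -0.0415802   0.05551825]
(np.float64(262.9763005522351), np.float64(229.764436342216))
```

View pics/w18.png

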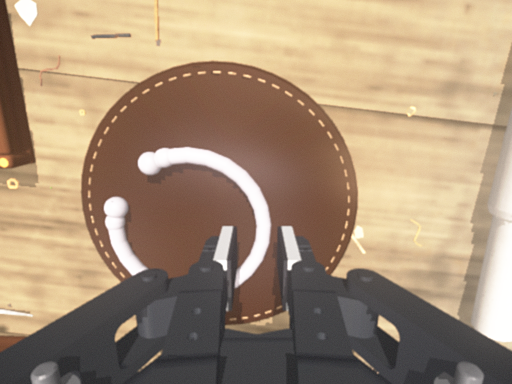

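The bar at (264,230) is between the jaws, about 1 mm off centre. Descend and grip.

```bash
python3 -m inch '[[[0,0.001,0.012],0,0.02],[[0,0,0.008],0,0.02],[[0,0,0.002],0,0.02],[[0,0,0],0,0.0],[[0,0,0],0,0.0],[[0,0,0],0,0.0],[[0,0,0],0,0.0],[[0,0,0],0,0.0]]'
python3 -m inch '[[[0,0,-0.005],0,0.0],[[0,0,-0.02],0,0.0],[[0,0,-0.03],0,0.0],[[0,0,-0.03],0,0.0],[[0,0,0],0,0.0]]'
python3 - <<'E'
from h import *
s=snap('wrist','w19'); print(robot.sense()['eef_pos'])
E
```

```text
time: 18.6
eef_pos: [0.6403, -0.0415, 0.0358]
tcp_rot: [2.091, 2.344, 0.0]
contact_force: [-1.3, -0.2, 0.1]
gripper_width: 0.0042
time: 19.23
eef_pos: [0.6418, -0.0417, 0.1233]
tcp_rot: [2.088, 2.341, 0.006]
contact_force: [0.2, 0.2, -0.8]
gripper_width: 0.0046
[ 0.64049124 -0.04161507  0.12139038]
```

View pics/w19.png

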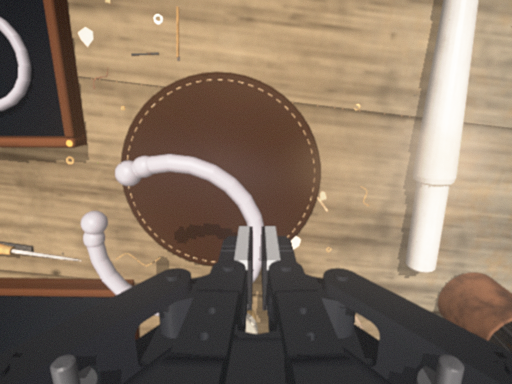

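The large ring is lifted, but a 4.6 mm opening on an 8 mm bar means the pads hold it near the top only. I'll set it back on the pad, regrip lower and be safe.

```bash
python3 -m inch '[[[0,0,0.03],0,0.0],[[0,0,0.03],0,0.0],[[0,0,0.015],0,0.0],[[0,0,0.006],0,0.0],[[0,0,0.003],0,0.0],[[0,0,0.001],0,0.0],[[0,0,0],0,0.0]]'
```

```text
time: 20.15
eef_pos: [0.6406, -0.0416, 0.0365]
tcp_rot: [2.09, 2.343, 0.002]
contact_force: [0.1, 0.6, -0.7]
gripper_width: 0.0042
```

```bash
python3 -m inch '[[[0,0,0],0,0.007],[[0,0,0],0,0.010],[[0,0,0],0,0.014],[[0,0,0.0015],0,0.014],[[0,0,0.0015],0,0.014],[[0,0,0],0,0.014]]'
```

```text
time: 20.9
eef_pos: [0.64, -0.0416, 0.0324]
tcp_rot: [-2.091, -2.344, 0.0]
contact_force: [0.3, 0.2, 0.4]
gripper_width: 0.0144
```

```bash
python3 -m inch '[[[0,0,0.0005],0,0.0],[[0,0,0],0,0.0],[[0,0,0],0,0.0],[[0,0,0],0,0.0],[[0,0,0],0,0.0]]'
```

```text
time: 21.52
eef_pos: [0.6403, -0.0415, 0.0324]
tcp_rot: [2.091, 2.344, 0.001]
contact_force: [0.2, 0.5, 3.0]
gripper_width: 0.0058
```

Better grip (5.8 mm, a lower bite). Lift and carry to the large tray.

```bash
python3 -m inch '[[[0,0,-0.005],0,0.0],[[0,0,-0.02],0,0.0],[[0,0,-0.035],0,0.0],[[0,0,-0.035],0,0.0],[[-0.0284,-0.0279,0],0,0.0],[[-0.0284,-0.0279,0],0,0.0],[[-0.0284,-0.0279,0],0,0.0],[[-0.0284,-0.0279,0],0,0.0],[[-0.0284,-0.0279,0],0,0.0],[[0,0,0],0,0.0],[[0,0,0],0,0.0]]'
python3 - <<'E'
from h import *
s=snap('wrist','w20'); print(robot.sense()['eef_pos'])
E
```

```text
time: 22.9
eef_pos: [0.5179, -0.1984, 0.1271]
tcp_rot: [2.092, 2.344, 0.001]
contact_force: [0.6, 0.1, -1.7]
gripper_width: 0.0053
[ 0.51812329 -0.19807982  0.12707533]
```

View pics/w20.png

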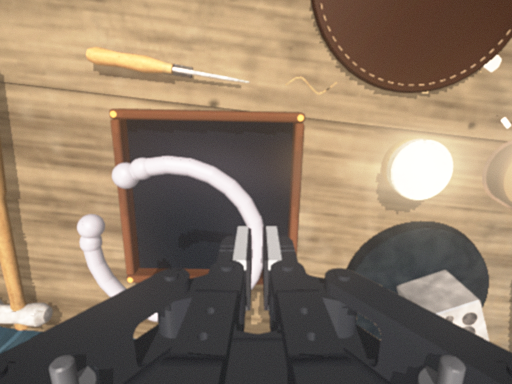

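```bash
python3 - <<'E'
from h import *
s=load('w20'); a,b,c=[onz(s,*p,.018)[:2] for p in [(113,115),(300,118),(130,280)]]
print(a,b,c,np.linalg.norm(a-b),np.linalg.norm(a-c),'ctr',(b+c)/2, 'ang',np.degrees(np.arctan2(*(b-a)[::-1])))
P=[]
for p in [(124,175),(90,228),(190,165),(245,205)]: print(onz(s,*p,.1))
E
```

```text
[ 0.40880899 -0.15162013] [ 0.54179625 -0.13846353] [ 0.42151231 -0.28432445] 0.1336364712214018 0.13331094949483788 ctr [ 0.48165428 -0.21139399] ang 5.649958968523671
[ 0.4501252  -0.17194241  0.1       ]
[ 0.43304844 -0.201549    0.1       ]
[ 0.48142026 -0.1634248   0.1       ]
[ 0.5095892  -0.18044223  0.1       ]
```

Tray centre is (0.482,-0.211), with ball-to-ball 133.5 mm as expected. I'll correct 9 mm in y and lower.

```bash
python3 -m inch '[[[-0.0092,-0.0027,0.03],0,0.0],[[0,0,0.035],0,0.0],[[0,0,0.015],0,0.0],[[0,0,0.006],0,0.0],[[0,0,0.002],0,0.0],[[0,0,0],0,0.0]]'
python3 -m inch '[[[0,0,0.0015],0,0.0],[[0,0,0],0,0.0]]'
python3 - <<'E'
from h import *
s=snap('wrist','w21'); s=snap('side','s21'); cv2.imwrite('pics/c21b.png',cv2.resize(s['image'][140:220,200:320,::-1],None,fx=6,fy=6,interpolation=2))
E
```

```text
time: 23.7
eef_pos: [0.5167, -0.2081, 0.0399]
tcp_rot: [2.09, 2.343, 0.001]
contact_force: [0.4, 0.1, -1.1]
gripper_width: 0.0054
time: 23.95
eef_pos: [0.5162, -0.208, 0.038]
tcp_rot: [2.091, 2.344, 0.0]
contact_force: [0.2, 0.4, -2.0]
gripper_width: 0.0052
```

View pics/w21.png

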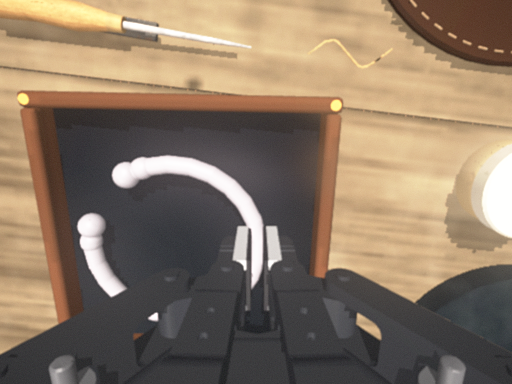

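View pics/c21b.png

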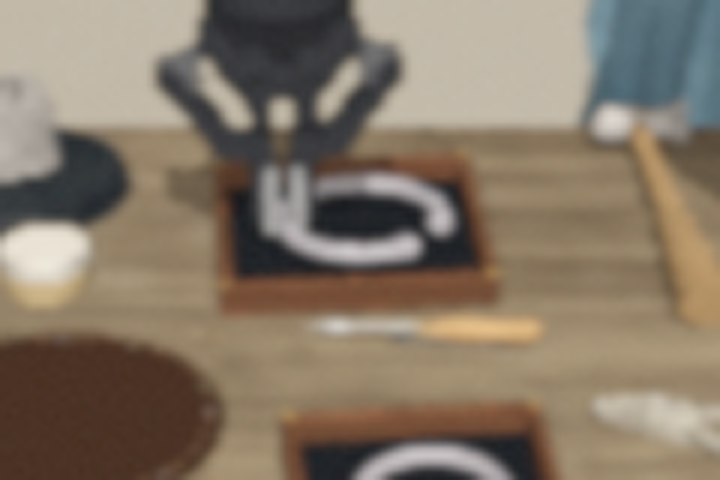

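The ring is well inside the large tray. Lower the last few millimetres.

```bash
python3 -m inch '[[[0,0,0.0015],0,0.0],[[0,0,0],0,0.0],[[0,0,0.0015],0,0.0],[[0,0,0],0,0.0]]'
python3 -m inch '[[[0,0,0.001],0,0.0],[[0,0,0],0,0.0]]'; python3 -m inch '[[[0,0,0.001],0,0.0],[[0,0,0],0,0.0]]'
```

```text
time: 24.55
eef_pos: [0.5159, -0.2079, 0.0344]
tcp_rot: [-2.091, -2.344, 0.0]
contact_force: [-0.1, 0.2, -0.5]
gripper_width: 0.0057
time: 24.8
eef_pos: [0.516, -0.2079, 0.0336]
tcp_rot: [-2.091, -2.344, -0.0]
contact_force: [-0.9, -0.3, -1.3]
gripper_width: 0.0053
time: 25.05
eef_pos: [0.5161, -0.208, 0.0327]
tcp_rot: [2.091, 2.344, 0.0]
contact_force: [0.6, -0.8, -1.0]
gripper_width: 0.0055
```

```bash
python3 -m inch '[[[0,0,0.0007],0,0.0],[[0,0,0],0,0.0]]'; python3 -m inch '[[[0,0,0.0007],0,0.0],[[0,0,0],0,0.0]]'
```

```text
time: 25.3
eef_pos: [0.5161, -0.208, 0.032]
tcp_rot: [2.091, 2.344, 0.0]
contact_force: [-0.5, 0.2, -0.6]
gripper_width: 0.0052
time: 25.55
eef_pos: [0.5162, -0.208, 0.0315]
tcp_rot: [2.091, 2.344, 0.0]
contact_force: [-0.3, -0.2, 1.1]
gripper_width: 0.0051
```

Touching (force has reversed to +1.1 N). Ease open and back off.

```bash
python3 -m inch '[[[0,0,0],0,0.008],[[0,0,0],0,0.010],[[0,0,0],0,0.013],[[0,0,0],0,0.016],[[0,0,0],0,0.016],[[0,0,-0.015],0,0.016],[[0,0,-0.03],0,0.016],[[0,0,-0.045],0,0.016],[[0,0,-0.045],0,0.016],[[0.04,0,0],0,0.016],[[0.04,0,0],0,0.016],[[0,0,0],0,0.016]]'
python3 - <<'E'
from h import *
s=snap('wrist','w22'); s=snap('side','s22'); cv2.imwrite('pics/c22b.png',cv2.resize(s['image'][140:260,170:330,::-1],None,fx=4,fy=4,interpolation=2))
E
```

```text
time: 27.05
eef_pos: [0.5065, -0.1266, 0.1674]
tcp_rot: [2.087, 2.347, 0.001]
contact_force: [0.4, -0.2, 0.7]
gripper_width: 0.0157
```

View pics/w22.png

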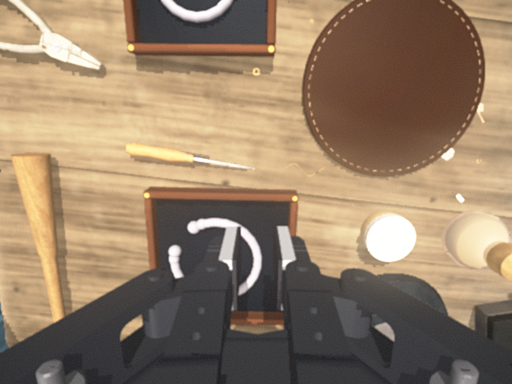

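View pics/c22b.png

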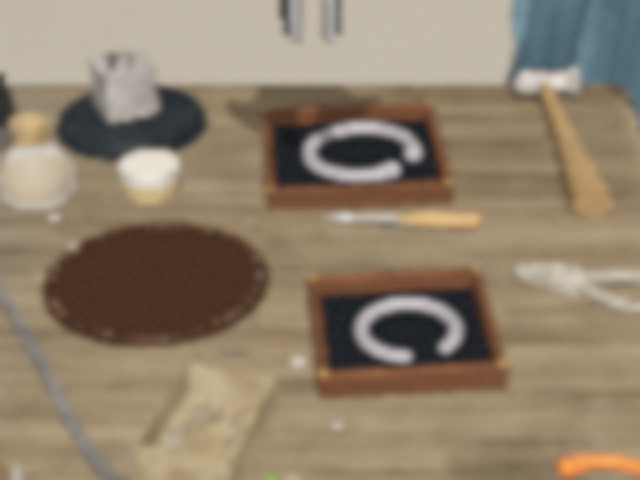

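Both rings lie within their trays, the pad is empty, and the gripper is clear. Last check on the bystanders, then hand in.

```bash
python3 - <<'E'
from h import *
a,b=load('side0')['image'],load('s22')['image']
for n,(y0,y1,x0,x1) in {'scriber':(190,200,248,292),'pot':(175,192,196,218)}.items():
    print(n,np.abs(a[y0:y1,x0:x1].astype(int)-b[y0:y1,x0:x1]).mean().round(2))
s=load('wrist0'); t=load('w22')
print('scriber tip',onz(s,202,250,.004),onz(t,253,169,.004),'pot',onz(s,304,288,.025),onz(t,391,238,.025))
robot.finish_job(); print(robot.sense()['time'])
E
```

```text
scriber 0.75
pot 2.7
scriber tip [ 0.50215476 -0.11912843  0.004     ] [ 0.50184003 -0.11907979  0.004     ] pot [ 0.63455803 -0.16184293  0.025     ] [ 0.63417344 -0.1637435   0.025     ]
the job is handed in; nothing more can be done
the job is handed in; nothing more can be done
```

The bangles are unhooked, and each one lies flat on the felt of its own tray. The job was handed in at about 27 s of the 59 s allowed.

**How it went:** I gripped the small bangle and turned it on its own axis until its gap spanned the under-crossing. I then lifted it free, laid it in the small tray, and laid the large one in the large tray. The highest force I read at the end of any move was about 4.4 N. I set each bangle down until it touched before letting go.

**Last checks:**
- **Bangles:** the final pictures show both bangles inside their trays, the pad empty and the gripper clear.
- **Bystanders:** the scriber's tip is within 0.4 mm of its starting position. The pot is within 2 mm, which is as close as I can measure.

**What did not go to plan:**
- **Turning the small bangle:** in the second stretch of the turn it dragged the large one round on the pad by roughly 25 to 30°. I let go, let both settle, and carried on in shorter turns.
- **Large bangle's first grip:** the fingers held only the top of the bar, after I had already lifted it about 85 mm. I set it back on the pad and took a lower grip before carrying it.
- **Pad size:** the leather pad measured about 155 mm across in the wrist and side views, not the 176 mm stated. The bangles and trays matched their given sizes closely, so I relied on those.

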